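Press the flask down into the bath

TASK

Slide the steel bath pan by its handle, without lifting it, from its marked place on the warming plate to the other one, so that it stands centred under the sprung ring. Then take the round flask from its cork ring, set it upright in the sprung ring and press it fully down, so that its belly dips into the pan, and finish while still gripping it and holding it down there. Leave the other glassware and tools where they are.

Things in the scene. Friction and masses are not known exactly. Their poses are not given: they have to be found in the camera images.
- warmer: White two-place warming plate, 200 (its x) by 340 (its y) by 30 mm high, grey top with two white double circles, 140 mm wide, centred at y = +80 and -80 mm. The pan stands on one, the sprung ring is over the other; which is which varies. Fixed. Origin: centre of its underside; x points away from the robot.
- pan_center (a point): Centre of the open round steel bath pan, half-way up, on its axis. 130 mm outer diameter, 35 mm high, wall 2.5 mm, floor 3 mm, about 0.45 kg, loose on the plate (underside at z = 30 mm). A straight bar handle, 14 mm wide and 9 mm thick, runs along the pan's -x, roughly towards the robot, and ends 167 mm from the pan's axis.
- pan_grip (a point): Point on the pan's handle to pinch from above across the bar: in the middle of the bar's section, 128 mm from the pan's axis along its -x, 25 mm above the pan's underside (z = 55 mm on the plate). x, y axes are those of the pan; the bar runs along x. The handle there overhangs the front edge of the plate.
- flask_center (a point): Point on the axis (z) of the round glass flask, half-way up, 71 mm above its underside. Flask 142 mm high, 0.13 kg: a ball of 85 mm diameter, its centre 28.5 mm below this point; a straight neck of 31 mm diameter from 14 to 64 mm above this point; a 26 mm wide dark stopper on top. Grip the neck, e.g. 38 mm above this point.
- cork_ring: Flat cork ring on the bench, 96 mm outside and 56 mm inside diameter, 25 mm high, fixed, in which the round flask stands upright. It may be on the left or the right of the warming plate. Origin: centre of its underside.
- ring_center (a point): Centre of the sprung ring: level 8 mm round steel bar, 74 mm inside diameter, at z = 92 mm at rest; x points away from the robot. Two bars rise from its +x side to a carriage on posts 145 mm beyond it (top z = 174 mm). Seated in it, the flask's half-way point is 50 mm above this point. Fully down, the ring goes inside a centred pan, the flask 8 mm clear of the pan's floor.
- cradle (a joint): Travel of the sprung ring: 0 up at rest, grows downward to 0.030 m at the stop. Springs push it up: the load on the ring is about 3 N before it starts to move and about 8 N at the stop; the flask's own weight does not move it. It springs back when let go.
- conical_flask: Bystander: conical flask, 82 mm wide at the foot, 120 mm high, on the side of the warming plate opposite to the cork ring. Origin at its underside.
- beaker: Bystander: glass beaker, 70 mm wide, 90 mm high. Origin at its underside.
- reagent_bottle: Bystander: white bottle, 66 mm wide, 150 mm high. Origin at its underside.
- small_jar: Bystander: amber jar, 54 mm wide, 70 mm high. Origin at its underside.
- dish: Bystander: white flat dish, 88 mm wide, 14 mm high. Origin at its underside.
- lab_spatula: Bystander: spatula, 160 mm long, lying on the bench.
- wide_bottle: Bystander: white wide bottle, 70 mm wide, 130 mm high. Origin at its underside.
Mind the look-alikes: they are no part of the job. What is shaped like the part that bears pan_center but purple is not meant.

How it is judged:
By the outcome, as a careful person would: the job done as asked, in the order asked, and still so for the second after the job is handed in, while the arm keeps its last pose, push and grip.
It also fails if it takes over 64 s, if anything falls off the work surface, if the arm or the gripper's body presses on something with over 40 N, if the wrist force passes 120 N, or if a joint passes its speed limit or range.

ROBOT

A 6-joint arm with a two-finger parallel gripper is mounted at the origin on the work surface. World frame = base frame: x ahead of the robot, y to its left, z up, the work surface at z = 0. Lengths are in m, angles in rad, forces in N, time in s.
With the tool pointing down it reaches from about 0.3 to 0.875 m from the base axis. Payload 6.4 kg.
Tool frame: the origin (TCP) lies between the finger pads; the fingertips stand ctrl.tip_extent ahead of it and the grasp point (between the pads) is the TCP (ctrl.tip_extent is the distance from the TCP to the fingertips, in m); z points along the fingers, y is the line along which they close (so a half turn about z gives the same grasp; the last joint's range is limited). The gripper opens to 85 mm and grips with 20 to 120 N. Pads are 22 mm wide; open, the fingers measure 114 mm over their backs; the gripper's body (76 mm by 85 mm) begins 54 mm behind the grasp point. The pads swing forward as they close: fully open they stand 13 mm farther back than shut.
Start: joints at [1.051, 0.181, 1.607, -0, 1.354, -0.206], TCP at [0.177, 0.547, 0.228] pointing down, gripper open.
Joint ranges: [-2.99, 2.99], [-0.89, 2.07], [0.3, 2.58], [-1.14, 4.28], [0, 2.63], [-3.12, 3.12]. Speed limits (rad/s): [2.57, 2.57, 3.01, 3.14, 3.14, 3.14].

INTERFACE

Orientations are given as a unit quaternion [w, x, y, z].
In Python, from bench import ctrl gives the robot as it stands.
- The arm moves only by the tool send_rows, never from a script. Its arguments are lists of equal length, an entry for each row: "dr": the turn, a rotation vector about the tool's x, y, z in units of 6 degrees (1.0 is 6 degrees), a list of three; "xyz": the shift along the tool's x, y, z in cm, a list of three; "jaw": the opening in per cent of the stroke, from 0 (shut) to 100 (fully open). In form: {"dr": [[wx, wy, wz], ...], "xyz": [[dx, dy, dz], ...], "jaw": [jaw, ...]}. A call has exactly 8 rows; each row is the pose to reach, as a shift and turn from the pose commanded when the call began, along the tool's axes at that moment; what a row does not reach only later rows make up. A row lasts 1/8 s, in which the tool goes at most 62.5 mm and 10.7 degrees, less where a joint would pass 70% of its speed; a pose out of reach is approached as far as the arm can. A call with a gripper value outside its range is refused whole. The fingers move at their own pace and stop on an object; the grip force is fixed at half the most. Time passes only in rows, so rows that repeat a pose let the fingers close, or fill a call up. It gives the time, the measured TCP pose, the force, the opening and the grip force at its end, in the units of the state.
- ctrl.get_obs(): the state, without advancing time (a new reading comes with each control period).
- ctrl.camera(name): name is "scene" or "top"; returns the picture (480x640x3 uint8, red, green, blue); there is no depth.
- ctrl.calibration(name): a dict with "camera_matrix" (3x3 intrinsics, pixels), "world_from_camera" (4x4, takes a point from camera to world coordinates). Camera axes: x right, y up, looking along -z (the intrinsics and any distortion apply to the point x, -y, -z); pixel columns grow to the right and rows downward; lengths in m; the calibration is good to about 2 mm. A picture is of the moment at which its call begins. calibration takes no time and is no camera call.
- ctrl.hand_in(): hands the job in; it is judged then, once.
The state is a dict: "time_s": time; "q": joint angles; "dq": joint speeds; "joint_efforts": joint torques, N m; "eef_pos": TCP position; "eef_rot": TCP orientation; "wrist_force": force on the tool from outside, world axes, zero at the start; "torque": the same for the moment, N m; "opening": opening from 0.0 (shut) to 1.0 (fully open); "grasp_force": force on a finger pad.
Only numpy, scipy, OpenCV 4.12 (cv2) and the standard library are available. Lean on these libraries where they do the work, as an engineer would, in place of code of your own. Each camera call takes 0.05 s, during which the arm holds its last target. There are 200 camera calls.

## Working session

There is one attempt and no reset: what is moved stays moved. The work goes in short steps, Python scripts to look and compute and a tool call to move; the robot and the scene stay as the last step left them, time stands still between calls to the robot, and variables do not carry over. Pictures are saved under pics/ and viewed, at most 10 in all, crops included, and the job is handed in when it is done.

Besides the shell and the picture viewer there is one more tool, called by a JSON object that holds its "method" and its "body", one argument or row to a line. send_rows: Moves the arm, as the interface text tells. Its arguments: {"type":"object","properties":{"dr":{"type":"array","items":{"type":"array","items":{"type":"number"}}},"xyz":{"type":"array","items":{"type":"array","items":{"type":"number"}}},"jaw":{"type":"array","items":{"type":"number"}}},"required":["dr","xyz","jaw"]}

```bash
mkdir -p pics; python3 - <<'E'
from bench import ctrl
import cv2
for n in("scene","top"):
    cv2.imwrite(f"pics/{n}0.png",ctrl.camera(n)[:,:,::-1]); c=ctrl.calibration(n); print(c)
o=ctrl.get_obs(); print(o, ctrl.tip_extent)
E
```

```text
{'camera_matrix': array([[485.10443772,   0.        , 321.06414625],
       [  0.        , 485.10443772, 238.69016795],
       [  0.        ,   0.        ,   1.        ]]), 'world_from_camera': array([[-0.10627446, -0.72756229,  0.67776017,  1.44143741],
       [ 0.99411193, -0.06324735,  0.08798439,  0.14136955],
       [-0.02114759,  0.68311997,  0.72999993,  1.10569512],
       [ 0.        ,  0.        ,  0.        ,  1.        ]])}
{'camera_matrix': array([[545.74581538,   0.        , 319.1898833 ],
       [  0.        , 545.74581538, 245.22610828],
       [  0.        ,   0.        ,   1.        ]]), 'world_from_camera': array([[-0.01246958,  0.99067288, -0.13568993,  0.32087754],
       [-0.99988154, -0.0111292 ,  0.01063231,  0.00845092],
       [ 0.00902302,  0.13580644,  0.9906943 ,  1.49334076],
       [ 0.        ,  0.        ,  0.        ,  1.        ]])}
{'time_s': 0.1, 'q': array([ 1.05066643e+00,  1.81460928e-01,  1.60790364e+00, -8.40602143e-06,
        1.35379482e+00, -2.06311901e-01]), 'dq': array([-0.00117882, -0.00091394, -0.00319574,  0.0003988 , -0.00061264,
       -0.00029212]), 'joint_efforts': array([ 2.20259540e-04, -4.45881450e+01, -3.52237093e+01, -2.20593902e-04,
        4.29047315e-03,  1.77267566e-06]), 'eef_pos': array([0.17723807, 0.54647971, 0.22737963]), 'eef_rot': array([-2.74484007e-04,  1.56264986e-01,  9.87714858e-01, -7.33716094e-04]), 'wrist_force': array([-0.11602773, -0.02539034, -0.41891114]), 'torque': array([ 0.03009824, -0.03305642, -0.0482029 ]), 'grasp_force': 0.0, 'opening': 1.0023995873372546} 0.019
```

View pics/scene0.png

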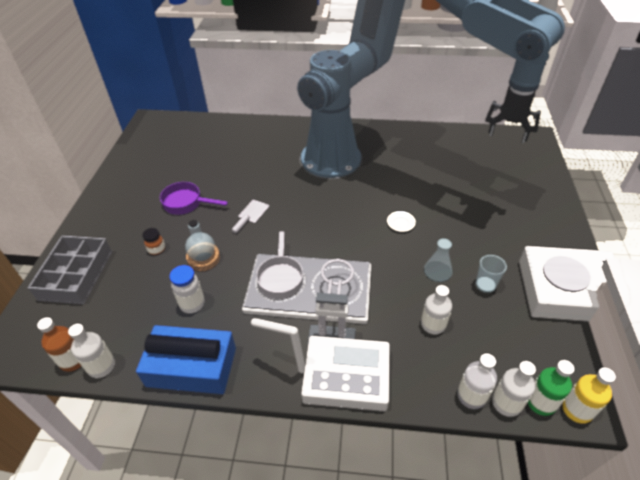

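View pics/top0.png

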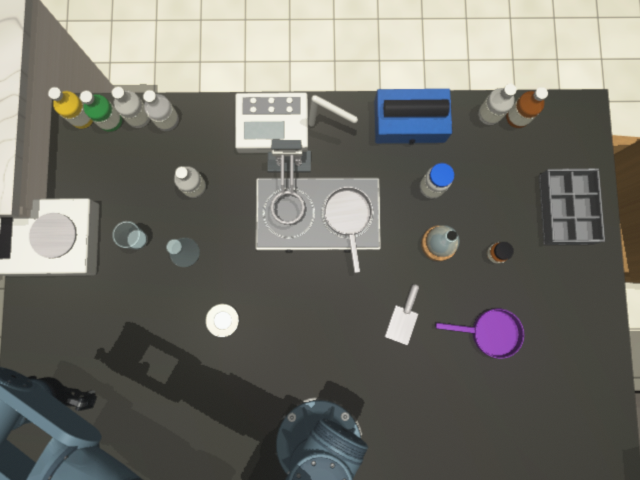

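The scene view shows the steel pan at (280,278) with its handle running up to (281,235), the sprung ring at (337,275), and the flask at (201,245) in its cork ring. In the top view the steel pan is at (347,212) with its handle end at (356,270), the ring at (288,208) and the flask at (440,242).

Pan candidates in the top view are steel (347,212) and purple (498,332). The steel one on the warmer is meant and the purple one is excluded. Flask candidates are (440,242), round in a cork ring, and (183,250), conical. The round one is meant. I'll confirm both in one crop.

```bash
cat > h.py <<'E'
from bench import ctrl
import numpy as np, cv2
def ray(n,u,v):
    c=ctrl.calibration(n);K=c["camera_matrix"];T=c["world_from_camera"]
    d=np.linalg.inv(K)@[u,v,1]; d=T[:3,:3]@(d*[1,-1,-1]); return T[:3,3],d
def onz(n,u,v,z):
    o,d=ray(n,u,v); return o+d*(z-o[2])/d[2]
def pix(n,p):
    c=ctrl.calibration(n);T=c["world_from_camera"]
    q=(T[:3,:3].T@(np.array(p)-T[:3,3]))*[1,-1,-1]; q=c["camera_matrix"]@q; return q[:2]/q[2]
def two(a,b):
    (o1,d1),(o2,d2)=ray("top",*a),ray("scene",*b)
    s=np.linalg.lstsq(np.c_[d1,-d2],o2-o1,rcond=None)[0]
    p,q=o1+s[0]*d1,o2+s[1]*d2; return (p+q)/2,np.linalg.norm(p-q)
E
python3 - <<'E'
import cv2,numpy as np
t=cv2.imread("pics/top0.png");s=cv2.imread("pics/scene0.png")
a=cv2.resize(t[165:285,245:475],None,fx=3.4,fy=3.4,interpolation=cv2.INTER_CUBIC)[:,:782]
cv2.imwrite("pics/ct.png",a)
b=cv2.resize(s[210:360,170:390],None,fx=3.6,fy=3.6,interpolation=cv2.INTER_CUBIC)
cv2.imwrite("pics/cs.png",b)
E
```

```text
(no output)
```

View pics/ct.png

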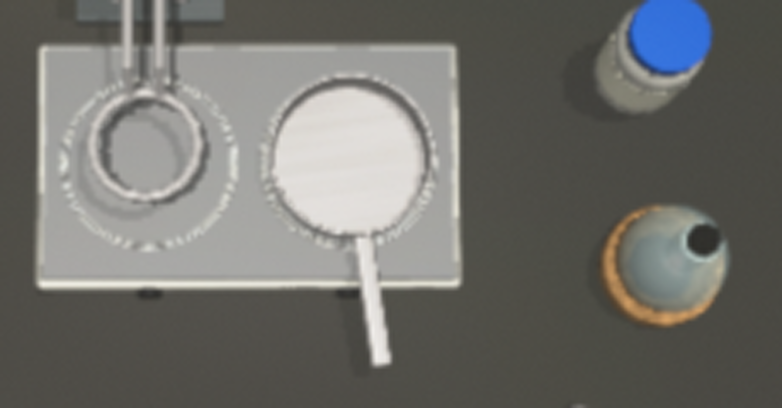

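View pics/cs.png

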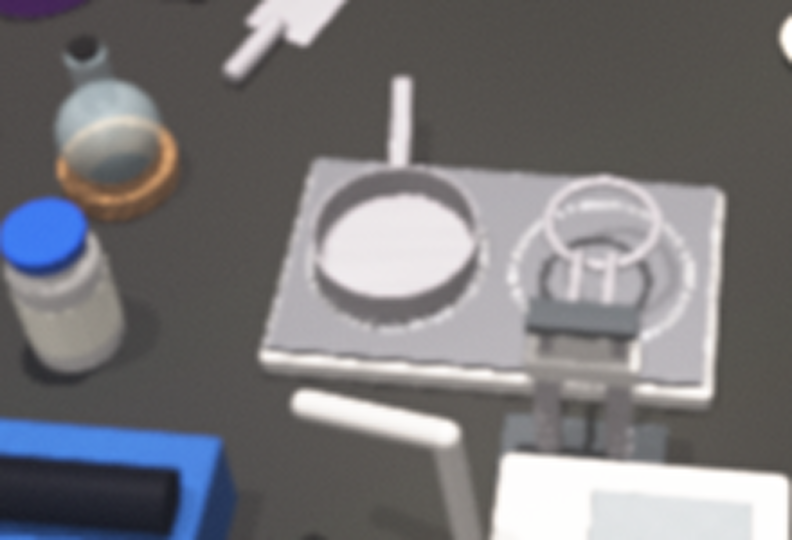

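The crops confirm it: steel pan with its bar handle on the right place, handle end at crop (381,364), ring over the left place at (147,146), and round flask in the cork ring with its stopper at (704,239). Now to measure.

```bash
python3 - <<'E'
from h import *
C=lambda x,y:(245+(x+.5)/3.4-.5,165+(y+.5)/3.4-.5)
S=lambda x,y:(170+(x+.5)/3.6-.5,210+(y+.5)/3.6-.5)
np.set_printoptions(precision=4,suppress=True)
t=cv2.imread("pics/top0.png")
for z in(.03,): print("warmer corners",[onz("top",*C(*p),z)[:2] for p in((38,45),(457,45),(460,280),(38,280))])
print("ring top",onz("top",*C(147,146),.092),"two",two(C(147,146),S(603,221)))
print("stopper two",two(C(704,239),S(84,47)), onz("top",*C(704,239),.152))
g=cv2.cvtColor(t,cv2.COLOR_BGR2HSV)
m=cv2.inRange(g,(8,90,80),(22,255,255)); m[:, :410]=0;m[:,470:]=0;m[:220]=0;m[275:]=0
p=cv2.findNonZero(m)[:,0]; (c,r)=cv2.minEnclosingCircle(p); print("cork",c,r,onz("top",*c,.025))
print("handle end/start",onz("top",*C(381,364),.06),onz("top",*C(362,237),.06))
# bright double circles on the left: centre
print("circle L",onz("top",*C(150,161),.03),"pan floor",onz("top",*C(351,160),.033),"pan rim/foot circle",onz("top",*C(349,158),.065))
print("scene handle end",onz("scene",*S(402,78),.06),onz("scene",*S(400,165),.06))
print("scene warmer corners",[onz("scene",*S(*p),.03)[:2] for p in((315,160),(722,190),(712,393),(262,356))])
E
```

```text
warmer corners [array([0.7102, 0.1647]), array([ 0.7068, -0.1746]), array([ 0.5146, -0.1717]), array([0.5184, 0.164 ])]
ring top [0.6131 0.074  0.092 ] two (array([0.6135, 0.0745, 0.09  ]), np.float64(0.0007226594456169434))
stopper two (array([ 0.5268, -0.3369,  0.1527]), np.float64(0.0008667696318365216)) [ 0.5268 -0.3366  0.152 ]
cork (438.9439697265625, 243.04356384277344) 18.05043601989746 [ 0.5243 -0.3334  0.025 ]
handle end/start [ 0.4457 -0.1049  0.06  ] [ 0.5454 -0.0922  0.06  ]
circle L [0.6137 0.0746 0.03  ] pan floor [ 0.6122 -0.0866  0.033 ] pan rim/foot circle [ 0.6074 -0.0829  0.065 ]
scene handle end [ 0.4507 -0.1069  0.06  ] [ 0.5461 -0.0929  0.06  ]
scene warmer corners [array([ 0.5212, -0.1703]), array([0.524 , 0.1636]), array([0.7185, 0.1636]), array([ 0.7167, -0.1717])]
```

```bash
cat > go.py <<'E'
import sys,numpy as np
from bench import ctrl
from scipy.spatial.transform import Rotation as R
# target x y z, yaw deg of tool x ; tool z down
x,y,z,a=map(float,sys.argv[1:5]); o=ctrl.get_obs()
q=o["eef_rot"]; r=R.from_quat([q[1],q[2],q[3],q[0]])
ax=np.array([np.cos(np.radians(a)),np.sin(np.radians(a)),0])
t=R.from_matrix(np.c_[ax,np.cross([0,0,-1],ax),[0,0,-1]])
np.set_printoptions(precision=3,suppress=True)
print("t",o["time_s"],"pos",o["eef_pos"],"F",o["wrist_force"],"open",o["opening"],"g",o["grasp_force"])
print("xyz cm",r.inv().apply(np.array([x,y,z])-o["eef_pos"])*100,"dr",(r.inv()*t).as_rotvec(degrees=True)/6)
print("world x,y in tool cm/cm",r.inv().apply([1,0,0]),r.inv().apply([0,1,0]))
E
python3 go.py .487 -.101 .16 187.7
```

```text
t 0.1 pos [0.177 0.546 0.227] F [-0.116 -0.025 -0.419] open 1.0023995873372546 g 0.0
xyz cm [-49.453 -52.013   6.802] dr [-0.014 -0.006 -4.28 ]
world x,y in tool cm/cm [-0.951  0.309 -0.001] [ 0.309  0.951 -0.001]
```

{"method": "send_rows", "body": {
  "dr": [
    [0, 0, -0.5],
    [0, 0, -1],
    [0, 0, -1.5],
    [0, 0, -2],
    [0, 0, -2.5],
    [0, 0, -3],
    [0, 0, -3.6],
    [0, 0, -4.28]
  ],
  "xyz": [
    [-4.2, -4.4, 0],
    [-8.4, -8.8, 0],
    [-12.6, -13.2, 0],
    [-16.8, -17.6, 0],
    [-21, -22, 0],
    [-25.2, -26.4, 0],
    [-29.4, -30.8, 0],
    [-33.6, -35.2, 0]
  ],
  "jaw": [100, 100, 100, 100, 100, 80, 60, 60]
}}

```text
time_s: 1.1
eef_pos: [0.3888, 0.1066, 0.2282]
eef_rot: [0.0, -0.068, 0.998, 0.0]
wrist_force: [1.2, 0.8, 0.9]
opening: 0.6
grasp_force: 0.0
```

```bash
python3 go.py .487 -.101 .16 187.7
```

```text
t 1.1 pos [0.389 0.107 0.228] F [1.219 0.811 0.853] open 0.5999499943649007 g 0.0
xyz cm [ -6.902 -21.902   6.823] dr [0.001 0.006 0.021]
world x,y in tool cm/cm [-0.991 -0.136  0.001] [-0.136  0.991  0.   ]
```

{"method": "send_rows", "body": {
  "dr": [
    [0, 0, 0],
    [0, 0, 0],
    [0, 0, 0],
    [0, 0, 0],
    [0, 0, 0],
    [0, 0, 0],
    [0, 0, 0],
    [0, 0, 0]
  ],
  "xyz": [
    [-1.2, -3.7, 0.5],
    [-2.4, -7.4, 1.5],
    [-3.6, -11.1, 3],
    [-4.8, -14.8, 4.5],
    [-6, -18.5, 6],
    [-6.9, -21.9, 6.8],
    [-6.9, -21.9, 6.8],
    [-6.9, -21.9, 6.8]
  ],
  "jaw": [60, 60, 60, 60, 60, 60, 60, 60]
}}

```text
time_s: 2.1
eef_pos: [0.4856, -0.0989, 0.1599]
eef_rot: [-0.0, -0.067, 0.998, 0.0]
wrist_force: [-0.1, -0.5, 0.2]
opening: 0.598
grasp_force: 0.0
```

```bash
python3 go.py .487 -.101 .055 187.7; python3 - <<'E'
from h import *
t=ctrl.camera("top")[:,:,::-1];s=ctrl.camera("scene")[:,:,::-1]
a=cv2.resize(t[165:285,245:475],(782,408));b=cv2.resize(s[200:320,200:400],(680,408))
cv2.imwrite("pics/c2.png",cv2.resize(np.hstack([b,a[:,150:520]]),None,fx=.76,fy=.76))
E
```

```text
t 2.1 pos [ 0.486 -0.099  0.16 ] F [-0.104 -0.469  0.247] open 0.5977205985504729 g 0.0
xyz cm [-0.12  -0.24  10.486] dr [ 0.009 -0.009 -0.003]
world x,y in tool cm/cm [-0.991 -0.134 -0.001] [-0.134  0.991  0.001]
```

View pics/c2.png

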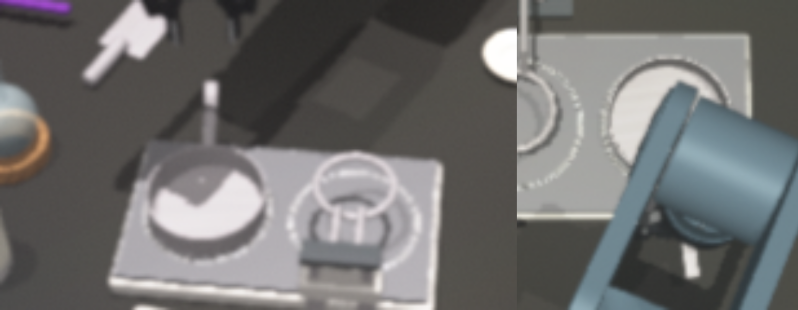

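The fingers at (180,20) and (235,20) straddle the handle line at (210,95), and the pan hasn't been disturbed. Going down and closing.

{"method": "send_rows", "body": {
  "dr": [
    [0, 0, 0],
    [0, 0, 0],
    [0, 0, 0],
    [0, 0, 0],
    [0, 0, 0],
    [0, 0, 0],
    [0, 0, 0],
    [0, 0, 0]
  ],
  "xyz": [
    [-0.1, -0.2, 2],
    [-0.1, -0.2, 4],
    [-0.1, -0.2, 6],
    [-0.1, -0.2, 8],
    [-0.1, -0.2, 9.5],
    [-0.1, -0.2, 10.5],
    [-0.1, -0.2, 10.5],
    [-0.1, -0.2, 10.5]
  ],
  "jaw": [60, 60, 60, 60, 60, 60, 60, 50]
}}

```text
time_s: 3.2
eef_pos: [0.4879, -0.1014, 0.0558]
eef_rot: [0.0, -0.067, 0.998, -0.0]
wrist_force: [-0.8, -0.7, 0.1]
opening: 0.499
grasp_force: 0.0
```

{"method": "send_rows", "body": {
  "dr": [
    [0, 0, 0],
    [0, 0, 0],
    [0, 0, 0],
    [0, 0, 0],
    [0, 0, 0],
    [0, 0, 0],
    [0, 0, 0],
    [0, 0, 0]
  ],
  "xyz": [
    [0, 0, 0],
    [0, 0, 0],
    [0, 0, 0],
    [0, 0, 0],
    [0, 0, 0],
    [0, 0, 0],
    [0, 0, 0],
    [0, 0, 0]
  ],
  "jaw": [40, 30, 20, 10, 5, 0, 0, 0]
}}

```text
time_s: 4.2
eef_pos: [0.4874, -0.1013, 0.0552]
eef_rot: [0.0, -0.067, 0.998, -0.0]
wrist_force: [-1.3, -0.6, 4.0]
opening: 0.11
grasp_force: 58.8
```

```bash
python3 go.py .487 .0573 .055 187.7
```

```text
t 4.2 pos [ 0.487 -0.101  0.055] F [-1.267 -0.629  3.989] open 0.1099184134114024 g 58.801748156547546
xyz cm [-2.084 15.721  0.023] dr [-0.001  0.     0.   ]
world x,y in tool cm/cm [-0.991 -0.134  0.   ] [-0.134  0.991 -0.   ]
```

{"method": "send_rows", "body": {
  "dr": [
    [0, 0, 0],
    [0, 0, 0],
    [0, 0, 0],
    [0, 0, 0],
    [0, 0, 0],
    [0, 0, 0],
    [0, 0, 0],
    [0, 0, 0]
  ],
  "xyz": [
    [-0.07, 0.5, 0],
    [-0.2, 1.5, 0],
    [-0.34, 2.5, 0],
    [-0.48, 3.6, 0],
    [-0.63, 4.7, 0],
    [-0.77, 5.8, 0],
    [-0.92, 6.9, 0],
    [-1.06, 8, 0]
  ],
  "jaw": [0, 0, 0, 0, 0, 0, 0, 0]
}}

```text
time_s: 5.2
eef_pos: [0.4871, -0.0197, 0.0552]
eef_rot: [-0.0, -0.067, 0.998, 0.0]
wrist_force: [0.1, -3.8, 2.7]
opening: 0.102
grasp_force: 58.8
```

```bash
python3 go.py .487 .0573 .055 187.7
```

```text
t 5.2 pos [ 0.487 -0.02   0.055] F [ 0.098 -3.785  2.692] open 0.10210418790802238 g 58.8310843706131
xyz cm [-1.023  7.633  0.016] dr [ 0.    -0.001  0.001]
world x,y in tool cm/cm [-0.991 -0.134 -0.   ] [-0.134  0.991  0.   ]
```

{"method": "send_rows", "body": {
  "dr": [
    [0, 0, 0],
    [0, 0, 0],
    [0, 0, 0],
    [0, 0, 0],
    [0, 0, 0],
    [0, 0, 0],
    [0, 0, 0],
    [0, 0, 0]
  ],
  "xyz": [
    [-0.15, 1.1, 0],
    [-0.3, 2.3, 0],
    [-0.46, 3.5, 0],
    [-0.62, 4.7, 0],
    [-0.78, 5.8, 0],
    [-0.92, 6.8, 0],
    [-1.02, 7.6, 0],
    [-1.02, 7.6, 0]
  ],
  "jaw": [0, 0, 0, 0, 0, 0, 0, 0]
}}

```text
time_s: 6.2
eef_pos: [0.4872, 0.0569, 0.0552]
eef_rot: [0.0, -0.068, 0.998, 0.0]
wrist_force: [0.5, -2.0, 3.5]
opening: 0.109
grasp_force: 58.7
```

```bash
python3 go.py .487 .0573 .055 187.7; python3 - <<'E'
from h import *
t=ctrl.camera("top")[:,:,::-1];s=ctrl.camera("scene")[:,:,::-1]
cv2.imwrite("pics/t3.png",t);cv2.imwrite("pics/s3.png",s)
a=cv2.resize(t[165:285,245:395],(500,400),interpolation=2);b=cv2.resize(s[230:330,290:390],(400,400),interpolation=2)
cv2.imwrite("pics/c3.png",np.hstack([b,a[:,:400]]))
E
```

```text
t 6.2 pos [0.487 0.057 0.055] F [ 0.531 -1.961  3.454] open 0.10875036523620153 g 58.6727374792099
xyz cm [0.01  0.038 0.02 ] dr [0.004 0.002 0.008]
world x,y in tool cm/cm [-0.991 -0.135  0.   ] [-0.135  0.991  0.   ]
```

View pics/c3.png

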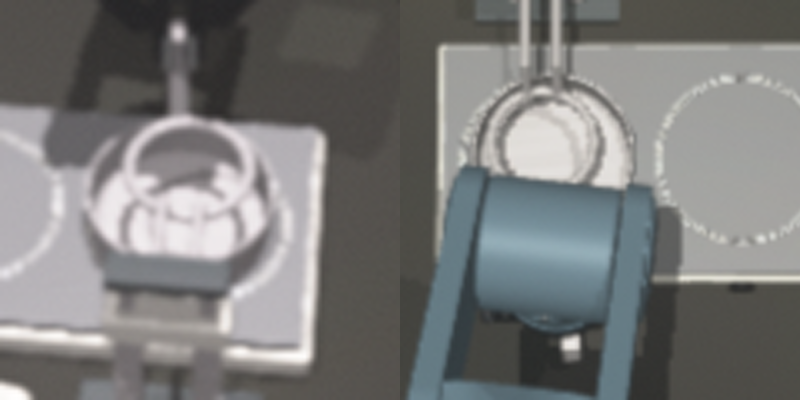

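```bash
python3 - <<'E'
from h import *
f=lambda x,y,z:onz("top",245+(x-400)/3.333,165+y/3.333,z)
np.set_printoptions(precision=4,suppress=True)
print("pan L/R",f(477,145,.065),f(636,145,.065),"ring L/R",f(493,145,.092),f(603,145,.092), "far rim",f(556,74,.065),"handle end",f(571,358,.06))
t=cv2.imread("pics/t3.png");g=cv2.cvtColor(t,cv2.COLOR_BGR2GRAY)
print(g[205,262:320]);print(g[209,262:320])
E
```

```text
pan L/R [0.6168 0.128  0.065 ] [0.6154 0.0009 0.065 ] ring L/R [0.6111 0.1132 0.092 ] [0.6101 0.0269 0.092 ] far rim [0.6743 0.0645 0.065 ] handle end [0.4457 0.0542 0.06  ]
[162 173 187 176 166 149 114  97 136 187 200 173 153 129 144 186 218 221
 220 221 221 222 222 223 223 223 223 223 224 223 223 219 207 200 200 207
 219 223 211 185 191 186 149 164 210 224 225 219 201 180 135 136 154 133
 158 162 161 162]
[171 177 155 141 153 150 107 143 184 192 199 169 143 132 169 219 222 222
 223 223 223 223 223 223 223 224 224 224 224 224 224 224 223 217 201 198
 204 216 211 189 191 184 141 133 170 219 223 222 217 198 180 151 144 137
 159 162 162 162]
```

The pan turned slightly in the grip, so it sits about 8 mm short in y. Nudging it further, then releasing and backing off for a clear view.

{"method": "send_rows", "body": {
  "dr": [
    [0, 0, 0],
    [0, 0, 0],
    [0, 0, 0],
    [0, 0, 0],
    [0, 0, 0],
    [0, 0, 0],
    [0, 0, 0],
    [0, 0, 0]
  ],
  "xyz": [
    [-0.03, 0.2, 0],
    [-0.05, 0.4, 0],
    [-0.08, 0.6, 0],
    [-0.1, 0.8, 0],
    [-0.1, 0.8, 0],
    [-0.1, 0.8, 0],
    [-0.1, 0.8, 0],
    [-0.1, 0.8, 0]
  ],
  "jaw": [0, 0, 0, 0, 0, 0, 15, 60]
}}

```text
time_s: 7.3
eef_pos: [0.4864, 0.0647, 0.0548]
eef_rot: [-0.001, -0.067, 0.998, 0.0]
wrist_force: [-0.2, -0.4, -0.3]
opening: 0.349
grasp_force: 0.0
```

{"method": "send_rows", "body": {
  "dr": [
    [0, 0, 0],
    [0, 0, 0],
    [0, 0, 0],
    [0, 0, 0],
    [0, 0, 0],
    [0, 0, 0],
    [0, 0, 0],
    [0, 0, 0]
  ],
  "xyz": [
    [0, 0, 0],
    [0, 0, 0],
    [0, 0, -2],
    [0, 0, -5],
    [2, 0, -9],
    [6, 0, -13],
    [11, 0, -15],
    [15, 0, -15]
  ],
  "jaw": [60, 60, 60, 60, 60, 60, 60, 60]
}}

```text
time_s: 8.3
eef_pos: [0.3379, 0.044, 0.2066]
eef_rot: [0.002, -0.067, 0.998, -0.0]
wrist_force: [0.2, 0.2, 0.2]
opening: 0.597
grasp_force: 0.0
```

```bash
python3 go.py .487 .0573 .055 187.7; python3 - <<'E'
from h import *
t=ctrl.camera("top")[:,:,::-1];s=ctrl.camera("scene")[:,:,::-1]
cv2.imwrite("pics/t4.png",t);cv2.imwrite("pics/s4.png",s)
a=cv2.resize(t[170:280,250:350],(500,550),interpolation=2);b=cv2.resize(s[225:335,310:370],(300,550),interpolation=2)
cv2.imwrite("pics/c4.png",np.hstack([b,a]))
E
```

```text
t 8.3 pos [0.338 0.044 0.207] F [0.236 0.221 0.156] open 0.5970798669653596 g 0.0
xyz cm [-14.909  -0.671  15.213] dr [-0.011  0.03   0.005]
world x,y in tool cm/cm [-0.991 -0.135  0.003] [-0.135  0.991 -0.001]
```

View pics/c4.png

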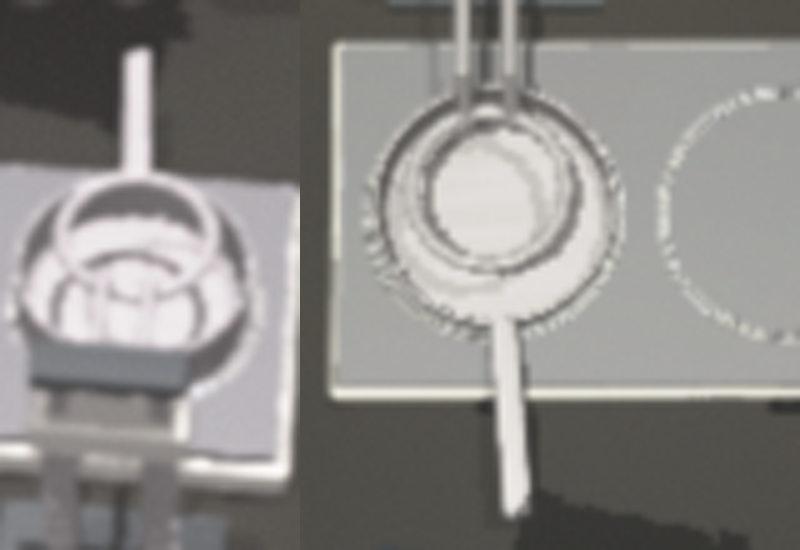

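```bash
python3 - <<'E'
from h import *
np.set_printoptions(precision=4,suppress=True)
T=lambda x,y:(250+(x-300+.5)/5-.5,170+(y+.5)/5-.5)
S=lambda x,y:(310+(x+.5)/5-.5,225+(y+.5)/5-.5)
P=lambda f,n,z,c:onz(n,*f(*c),z)[:2]
print("top ring L,R",P(T,"top",.092,(418,193)),P(T,"top",.092,(580,193)),"bottom",P(T,"top",.092,(497,272)))
print("top pan L,R",P(T,"top",.065,(379,210)),P(T,"top",.065,(622,210)),"far,near",P(T,"top",.065,(499,88)),P(T,"top",.065,(503,333)))
print("handle",P(T,"top",.06,(514,514)),P(T,"top",.06,(506,330)))
print("scene ring L,R",P(S,"scene",.092,(55,232)),P(S,"scene",.092,(217,232)),"near",P(S,"scene",.092,(138,169)),"far", P(S,"scene",.092,(138,299)))
print("scene pan L,R",P(S,"scene",.065,(20,275)),P(S,"scene",.065,(248,275)),"handle",P(S,"scene",.06,(138,48)),P(S,"scene",.06,(138,168)))
# overlay model circles (check only)
t=cv2.imread("pics/t4.png");s=cv2.imread("pics/s4.png")
def circ(im,n,c,r,z,k,o,col):
    pts=[(pix(n,(c[0]+r*np.cos(a),c[1]+r*np.sin(a),z))-o+.5)*k for a in np.linspace(0,6.283,80)]
    cv2.polylines(im,[np.int32(pts)],True,col,1)
a=cv2.resize(t[170:250,255:325],None,fx=6,fy=6,interpolation=2);b=cv2.resize(s[245:325,305:365],None,fx=6,fy=6,interpolation=2)
for im,n,o in((a,"top",(255,170)),(b,"scene",(305,245))):
    circ(im,n,(.613,.072),.041,.092,6,np.array(o),(0,0,255))
    circ(im,n,(.611,.070),.065,.065,6,np.array(o),(0,200,0))
    circ(im,n,(.611,.070),.065,.03,6,np.array(o),(255,0,0))
cv2.imwrite("pics/c5.png",np.hstack([a,b[:, :360]]))
E
```

```text
top ring L,R [0.6119 0.1124] [0.611  0.0277] bottom [0.5695 0.0713]
top pan L,R [0.6085 0.1352] [0.6071 0.0058] far,near [0.6743 0.071 ] [0.5415 0.0695]
handle [0.4458 0.0645] [0.5438 0.0682]
scene ring L,R [0.619  0.0306] [0.6112 0.1175] near [0.5704 0.0714] far [0.6602 0.0789]
scene pan L,R [0.6288 0.0119] [0.6177 0.1354] handle [0.4482 0.0612] [0.5421 0.0691]
```

View pics/c5.png

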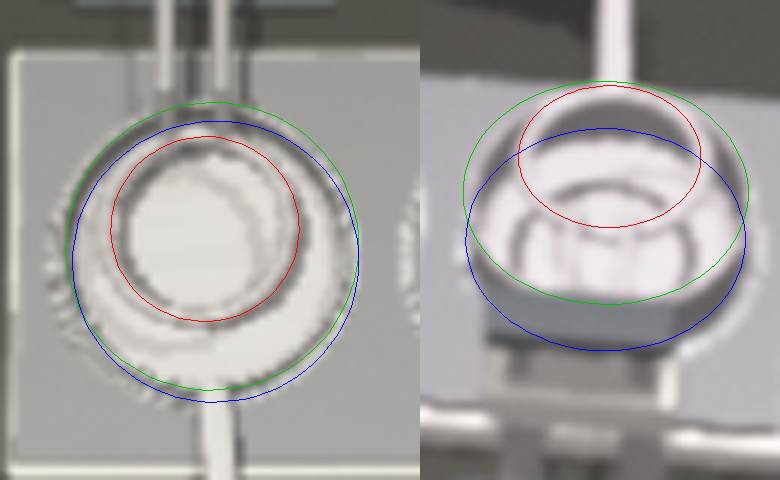

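Overlay check: in both views the ring (red) sits at about (0.613, 0.071) and the pan (green) at about (0.610, 0.070). That is centred within roughly 3 mm. Next is the flask, at (0.5265,-0.3365).

```bash
python3 go.py .5265 -.3365 .25 180
```

```text
t 8.4 pos [0.336 0.044 0.205] F [ 0.679  0.33  -0.849] open 0.6055050954311305 g 0.0
xyz cm [-13.81  -40.3    -4.486] dr [-0.002  0.003  1.282]
world x,y in tool cm/cm [-0.991 -0.134  0.   ] [-0.134  0.991 -0.   ]
```

{"method": "send_rows", "body": {
  "dr": [
    [0, 0, 0.2],
    [0, 0, 0.4],
    [0, 0, 0.6],
    [0, 0, 0.8],
    [0, 0, 1],
    [0, 0, 1.28],
    [0, 0, 1.28],
    [0, 0, 1.28]
  ],
  "xyz": [
    [-0.5, -2, -2],
    [-2, -7, -4.5],
    [-3.8, -12, -4.5],
    [-5.6, -17, -4.5],
    [-7.4, -22, -4.5],
    [-9.2, -27, -4.5],
    [-11, -32, -4.5],
    [-12.4, -36.5, -4.5]
  ],
  "jaw": [60, 70, 80, 90, 100, 100, 100, 100]
}}

```text
time_s: 9.4
eef_pos: [0.5114, -0.3029, 0.2492]
eef_rot: [-0.0, -0.0, 1.0, 0.0]
wrist_force: [0.0, 0.8, 1.1]
opening: 0.997
grasp_force: 0.0
```

```bash
python3 go.py .5265 -.3365 .1235 180
```

```text
t 9.4 pos [ 0.511 -0.303  0.249] F [0.036 0.826 1.073] open 0.9965262095247159 g 0.0
xyz cm [-1.51  -3.372 12.565] dr [ 0.006 -0.002  0.   ]
world x,y in tool cm/cm [-1. -0. -0.] [-0.     1.     0.001]
```

{"method": "send_rows", "body": {
  "dr": [
    [0, 0, 0],
    [0, 0, 0],
    [0, 0, 0],
    [0, 0, 0],
    [0, 0, 0],
    [0, 0, 0],
    [0, 0, 0],
    [0, 0, 0]
  ],
  "xyz": [
    [-0.6, -1.3, 0],
    [-1.2, -2.6, 0],
    [-1.5, -3.4, 0],
    [-1.5, -3.4, 0],
    [-1.5, -3.4, 2],
    [-1.5, -3.4, 4],
    [-1.5, -3.4, 5.5],
    [-1.5, -3.4, 5.5]
  ],
  "jaw": [100, 100, 100, 100, 100, 100, 100, 100]
}}

```text
time_s: 10.4
eef_pos: [0.5242, -0.3339, 0.1927]
eef_rot: [-0.002, -0.0, 1.0, 0.001]
wrist_force: [-0.3, -0.3, 0.3]
opening: 1.001
grasp_force: 0.0
```

```bash
python3 go.py .5265 -.3365 .1235 180; python3 - <<'E'
from h import *
s=ctrl.camera("scene")[:,:,::-1]
cv2.imwrite("pics/c6.png",cv2.resize(s[170:290,140:270],None,fx=4,fy=4,interpolation=2))
E
```

```text
t 10.4 pos [ 0.524 -0.334  0.193] F [-0.321 -0.257  0.315] open 1.001017176590101 g 0.0
xyz cm [-0.255 -0.278  6.916] dr [ 0.028 -0.029  0.004]
world x,y in tool cm/cm [-1.    -0.    -0.003] [-0.     1.     0.003]
```

View pics/c6.png

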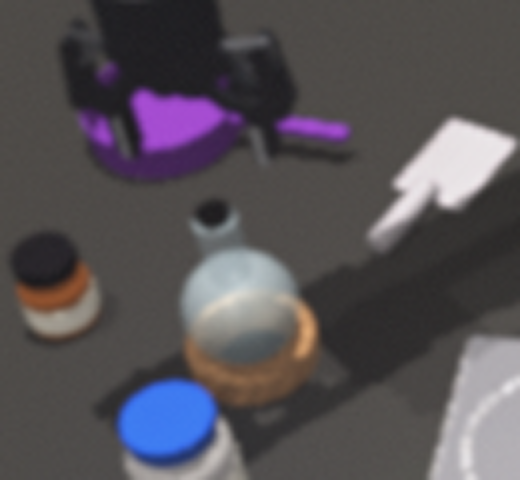

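The fingers, at (130,150) and (262,160), straddle the stopper at (213,212). Descending onto the neck.

{"method": "send_rows", "body": {
  "dr": [
    [0, 0, 0],
    [0, 0, 0],
    [0, 0, 0],
    [0, 0, 0],
    [0, 0, 0],
    [0, 0, 0],
    [0, 0, 0],
    [0, 0, 0]
  ],
  "xyz": [
    [-0.1, -0.1, 0.5],
    [-0.2, -0.2, 2],
    [-0.2, -0.2, 3.5],
    [-0.2, -0.2, 5],
    [-0.2, -0.2, 6.2],
    [-0.2, -0.2, 6.9],
    [-0.2, -0.2, 6.9],
    [-0.2, -0.2, 6.9]
  ],
  "jaw": [100, 100, 100, 100, 100, 100, 100, 100]
}}

```text
time_s: 11.45
eef_pos: [0.5275, -0.3372, 0.1268]
eef_rot: [0.0, -0.0, 1.0, -0.0]
wrist_force: [-0.5, 0.0, 0.4]
opening: 0.999
grasp_force: 0.0
```

```bash
python3 go.py .5265 -.3365 .1235 180
```

```text
t 11.45 pos [ 0.528 -0.337  0.127] F [-0.524  0.049  0.372] open 0.9994934446403655 g 0.0
xyz cm [0.102 0.075 0.329] dr [-0.007  0.007  0.004]
world x,y in tool cm/cm [-1.    -0.     0.001] [-0.     1.    -0.001]
```

{"method": "send_rows", "body": {
  "dr": [
    [0, 0, 0],
    [0, 0, 0],
    [0, 0, 0],
    [0, 0, 0],
    [0, 0, 0],
    [0, 0, 0],
    [0, 0, 0],
    [0, 0, 0]
  ],
  "xyz": [
    [0.1, 0.05, 0],
    [0.1, 0.05, 0],
    [0.1, 0.05, 0],
    [0.1, 0.05, 0],
    [0.1, 0.05, 0],
    [0.1, 0.05, 0],
    [0.1, 0.05, 0],
    [0.1, 0.05, 0]
  ],
  "jaw": [90, 80, 70, 60, 50, 40, 25, 10]
}}

```text
time_s: 12.45
eef_pos: [0.5263, -0.3366, 0.1264]
eef_rot: [0.0, -0.0, 1.0, -0.0]
wrist_force: [-0.1, -0.6, 1.9]
opening: 0.342
grasp_force: 59.1
```

{"method": "send_rows", "body": {
  "dr": [
    [0, 0, 0],
    [0, 0, 0],
    [0, 0, 0],
    [0, 0, 0],
    [0, 0, 0],
    [0, 0, 0],
    [0, 0, 0],
    [0, 0, 0]
  ],
  "xyz": [
    [0, 0, 0],
    [0, 0, 0],
    [0, 0, 0],
    [0, 0, 0],
    [0, 0, 0],
    [0, 0, 0],
    [0, 0, 0],
    [0, 0, -1]
  ],
  "jaw": [0, 0, 0, 0, 0, 0, 0, 0]
}}

```text
time_s: 13.45
eef_pos: [0.5252, -0.3354, 0.1348]
eef_rot: [-0.001, -0.0, 1.0, 0.001]
wrist_force: [-1.5, 0.8, -2.7]
opening: 0.341
grasp_force: 59.3
```

```bash
python3 go.py .613 .0715 .25 180
```

```text
t 13.45 pos [ 0.525 -0.335  0.135] F [-1.457  0.763 -2.689] open 0.3413224946343598 g 59.3061625957489
xyz cm [ -8.765  40.715 -11.43 ] dr [ 0.026 -0.025  0.003]
world x,y in tool cm/cm [-1.    -0.    -0.003] [-0.     1.     0.003]
```

{"method": "send_rows", "body": {
  "dr": [
    [0, 0, 0],
    [0, 0, 0],
    [0, 0, 0],
    [0, 0, 0],
    [0, 0, 0],
    [0, 0, 0],
    [0, 0, 0],
    [0, 0, 0]
  ],
  "xyz": [
    [0, 0, -2],
    [0, 0, -4.5],
    [0, 0, -7.5],
    [-0.8, 3, -10.5],
    [-1.6, 7, -12],
    [-2.5, 11, -12],
    [-3.4, 15, -12],
    [-4.3, 19, -12]
  ],
  "jaw": [0, 0, 0, 0, 0, 0, 0, 0]
}}

```text
time_s: 14.45
eef_pos: [0.5693, -0.1451, 0.2576]
eef_rot: [0.001, -0.0, 1.0, -0.0]
wrist_force: [-0.7, -0.4, -1.5]
opening: 0.338
grasp_force: 59.6
```

```bash
python3 go.py .613 .0715 .25 180
```

```text
t 14.45 pos [ 0.569 -0.145  0.258] F [-0.739 -0.436 -1.471] open 0.33804636227438406 g 59.55692768096924
xyz cm [-4.372 21.655  0.761] dr [-0.004  0.011  0.003]
world x,y in tool cm/cm [-1.    -0.     0.001] [-0.  1. -0.]
```

{"method": "send_rows", "body": {
  "dr": [
    [0, 0, 0],
    [0, 0, 0],
    [0, 0, 0],
    [0, 0, 0],
    [0, 0, 0],
    [0, 0, 0],
    [0, 0, 0],
    [0, 0, 0]
  ],
  "xyz": [
    [-0.8, 4, 0],
    [-1.6, 8, 0],
    [-2.4, 12, 0],
    [-3.2, 16, 0],
    [-4, 19.5, 0],
    [-4.37, 21.6, 0],
    [-4.37, 21.6, 0],
    [-4.37, 21.6, 0]
  ],
  "jaw": [0, 0, 0, 0, 0, 0, 0, 0]
}}

```text
time_s: 15.45
eef_pos: [0.6126, 0.0687, 0.2564]
eef_rot: [-0.0, 0.0, 1.0, -0.0]
wrist_force: [0.1, -0.2, -1.8]
opening: 0.341
grasp_force: 59.6
```

{"method": "send_rows", "body": {
  "dr": [
    [0, 0, 0],
    [0, 0, 0],
    [0, 0, 0],
    [0, 0, 0],
    [0, 0, 0],
    [0, 0, 0],
    [0, 0, 0],
    [0, 0, 0]
  ],
  "xyz": [
    [0, 0, 0],
    [0, 0, 0],
    [0, 0, 0],
    [0, 0, 1],
    [0, 0, 2],
    [0, 0, 3],
    [0, 0, 3],
    [0, 0, 3]
  ],
  "jaw": [0, 0, 0, 0, 0, 0, 0, 0]
}}

```text
time_s: 16.45
eef_pos: [0.6129, 0.0696, 0.2263]
eef_rot: [0.0, -0.0, 1.0, -0.0]
wrist_force: [-0.2, -0.8, -0.7]
opening: 0.34
grasp_force: 59.6
```

```bash
python3 go.py .613 .0715 .195 180; python3 - <<'E'
from h import *
t=ctrl.camera("top")[:,:,::-1];s=ctrl.camera("scene")[:,:,::-1]
a=cv2.resize(t[165:265,245:325],(400,500),interpolation=2);b=cv2.resize(s[220:320,300:380],(400,500),interpolation=2)
cv2.imwrite("pics/c7.png",np.hstack([b,a]))
E
```

```text
t 16.45 pos [0.613 0.07  0.226] F [-0.195 -0.839 -0.692] open 0.3401587190398905 g 59.56022500991821
xyz cm [-0.013  0.188  3.128] dr [-0.     0.001  0.004]
world x,y in tool cm/cm [-1. -0.  0.] [-0.  1. -0.]
```

View pics/c7.png

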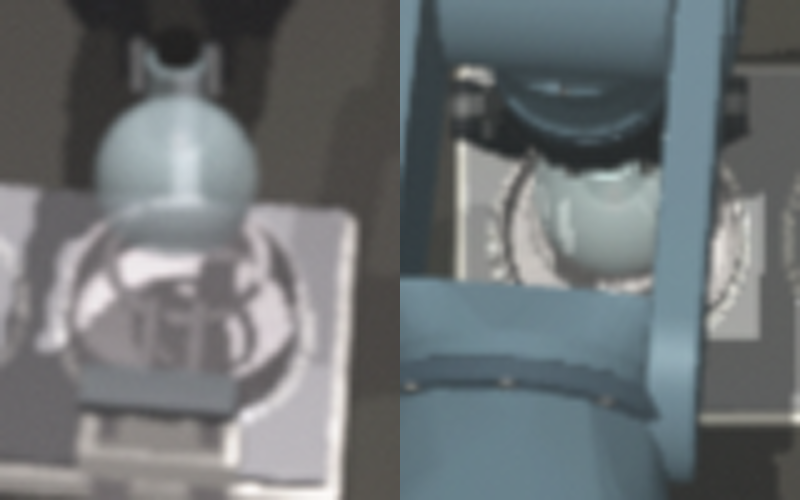

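The ball's centre in the scene crop is at x≈177 and the ring's is at about 186, so the flask needs to go a few mm further in +y. Lowering gently, using the side forces to refine.

{"method": "send_rows", "body": {
  "dr": [
    [0, 0, 0],
    [0, 0, 0],
    [0, 0, 0],
    [0, 0, 0],
    [0, 0, 0],
    [0, 0, 0],
    [0, 0, 0],
    [0, 0, 0]
  ],
  "xyz": [
    [0, 0.3, 0],
    [0, 0.4, 0.7],
    [0, 0.4, 1.4],
    [0, 0.4, 2.1],
    [0, 0.4, 2.8],
    [0, 0.4, 3.2],
    [0, 0.4, 3.6],
    [0, 0.4, 3.9]
  ],
  "jaw": [0, 0, 0, 0, 0, 0, 0, 0]
}}

```text
time_s: 17.55
eef_pos: [0.6132, 0.0738, 0.1874]
eef_rot: [0.001, -0.0, 1.0, 0.0]
wrist_force: [0.6, 0.9, 2.5]
opening: 0.343
grasp_force: 59.7
```

{"method": "send_rows", "body": {
  "dr": [
    [0, 0, 0],
    [0, 0, 0],
    [0, 0, 0],
    [0, 0, 0],
    [0, 0, 0],
    [0, 0, 0],
    [0, 0, 0],
    [0, 0, 0]
  ],
  "xyz": [
    [0, 0, 0.1],
    [0, 0, 0.2],
    [0, 0, 0.3],
    [0, 0, 0.4],
    [0, 0, 0.5],
    [0, 0, 0.5],
    [0, 0, 0.5],
    [0, 0, 0.5]
  ],
  "jaw": [0, 0, 0, 0, 0, 0, 0, 0]
}}

```text
time_s: 18.55
eef_pos: [0.6128, 0.0736, 0.1823]
eef_rot: [0.0, -0.0, 1.0, 0.0]
wrist_force: [1.1, 2.6, 2.5]
opening: 0.338
grasp_force: 59.9
```

```bash
python3 go.py .613 .0735 .15 180; python3 -c "
from bench import ctrl;print(ctrl.get_obs()['torque'])"
```

```text
t 18.55 pos [0.613 0.074 0.182] F [1.137 2.569 2.518] open 0.338222486239673 g 59.9465274810791
xyz cm [-0.016 -0.015  3.229] dr [0.001 0.002 0.004]
world x,y in tool cm/cm [-1. -0.  0.] [-0.  1.  0.]
[ 0.70145305 -0.26232585 -0.04598735]
```

Contact with the ring. The side forces push toward +y and +x, so I'm following them a little.

{"method": "send_rows", "body": {
  "dr": [
    [0, 0, 0],
    [0, 0, 0],
    [0, 0, 0],
    [0, 0, 0],
    [0, 0, 0],
    [0, 0, 0],
    [0, 0, 0],
    [0, 0, 0]
  ],
  "xyz": [
    [0, 0, -0.2],
    [-0.05, 0.1, -0.2],
    [-0.1, 0.2, -0.2],
    [-0.1, 0.2, -0.1],
    [-0.1, 0.2, 0],
    [-0.1, 0.2, 0],
    [-0.1, 0.2, 0],
    [-0.1, 0.2, 0]
  ],
  "jaw": [0, 0, 0, 0, 0, 0, 0, 0]
}}

```text
time_s: 19.55
eef_pos: [0.6138, 0.0754, 0.1822]
eef_rot: [0.0, -0.0, 1.0, -0.0]
wrist_force: [2.6, -1.1, 1.9]
opening: 0.335
grasp_force: 59.9
```

```bash
python3 go.py .613 .0735 .15 180; python3 -c "
from bench import ctrl;print(ctrl.get_obs()['torque'])"
```

```text
t 19.55 pos [0.614 0.075 0.182] F [ 2.597 -1.076  1.895] open 0.3346148446351057 g 59.92938280105591
xyz cm [ 0.076 -0.184  3.221] dr [-0.003  0.     0.003]
world x,y in tool cm/cm [-1. -0.  0.] [-0.  1. -0.]
[-0.26508319 -0.31140864  0.091735  ]
```

{"method": "send_rows", "body": {
  "dr": [
    [0, 0, 0],
    [0, 0, 0],
    [0, 0, 0],
    [0, 0, 0],
    [0, 0, 0],
    [0, 0, 0],
    [0, 0, 0],
    [0, 0, 0]
  ],
  "xyz": [
    [0, 0, -0.2],
    [-0.1, -0.05, -0.2],
    [-0.2, -0.05, -0.2],
    [-0.2, -0.05, -0.1],
    [-0.2, -0.05, 0],
    [-0.2, -0.05, 0.1],
    [-0.2, -0.05, 0.1],
    [-0.2, -0.05, 0.1]
  ],
  "jaw": [0, 0, 0, 0, 0, 0, 0, 0]
}}

```text
time_s: 20.55
eef_pos: [0.6156, 0.0752, 0.1812]
eef_rot: [-0.0, -0.0, 1.0, 0.0]
wrist_force: [-2.1, 1.2, 2.1]
opening: 0.339
grasp_force: 59.9
```

```bash
python3 go.py .613 .0735 .15 180; python3 -c "
from bench import ctrl;print(ctrl.get_obs()['torque'])"
```

```text
t 20.55 pos [0.616 0.075 0.181] F [-2.09   1.233  2.092] open 0.33883654203593483 g 59.94649529457092
xyz cm [ 0.262 -0.171  3.117] dr [ 0.002 -0.003  0.004]
world x,y in tool cm/cm [-1. -0. -0.] [-0.  1.  0.]
[ 0.18140996  0.38485397 -0.00443061]
```

{"method": "send_rows", "body": {
  "dr": [
    [0, 0, 0],
    [0, 0, 0],
    [0, 0, 0],
    [0, 0, 0],
    [0, 0, 0],
    [0, 0, 0],
    [0, 0, 0],
    [0, 0, 0]
  ],
  "xyz": [
    [0.05, 0.05, 0.2],
    [0.08, 0.05, 0.5],
    [0.08, 0.05, 0.9],
    [0.08, 0.05, 1.3],
    [0.08, 0.05, 1.7],
    [0.08, 0.05, 2],
    [0.08, 0.05, 2.2],
    [0.08, 0.05, 2.2]
  ],
  "jaw": [0, 0, 0, 0, 0, 0, 0, 0]
}}

```text
time_s: 21.55
eef_pos: [0.615, 0.0754, 0.1592]
eef_rot: [0.0, -0.0, 1.0, -0.0]
wrist_force: [-2.9, -1.5, 5.0]
opening: 0.337
grasp_force: 60.3
```

```bash
python3 go.py .613 .0735 .15 180; python3 -c "
from bench import ctrl;print(ctrl.get_obs()['torque'])"
```

```text
t 21.55 pos [0.615 0.075 0.159] F [-2.854 -1.515  5.05 ] open 0.33725041315795723 g 60.27324378490448
xyz cm [ 0.205 -0.19   0.917] dr [-0.003  0.002  0.003]
world x,y in tool cm/cm [-1. -0.  0.] [-0.  1. -0.]
[-0.33054015  0.3854646  -0.01271882]
```

{"method": "send_rows", "body": {
  "dr": [
    [0, 0, 0],
    [0, 0, 0],
    [0, 0, 0],
    [0, 0, 0],
    [0, 0, 0],
    [0, 0, 0],
    [0, 0, 0],
    [0, 0, 0]
  ],
  "xyz": [
    [0.05, 0, 0.2],
    [0.08, -0.03, 0.4],
    [0.08, -0.03, 0.6],
    [0.08, -0.03, 0.8],
    [0.08, -0.03, 0.8],
    [0.08, -0.03, 0.8],
    [0.08, -0.03, 0.8],
    [0.08, -0.03, 0.8]
  ],
  "jaw": [0, 0, 0, 0, 0, 0, 0, 0]
}}

```text
time_s: 22.55
eef_pos: [0.6157, 0.0753, 0.1546]
eef_rot: [0.002, -0.0, 1.0, -0.0]
wrist_force: [-6.4, -1.7, 19.5]
opening: 0.336
grasp_force: 62.0
```

{"method": "send_rows", "body": {
  "dr": [
    [0, 0, 0],
    [0, 0, 0],
    [0, 0, 0],
    [0, 0, 0],
    [0, 0, 0],
    [0, 0, 0],
    [0, 0, 0],
    [0, 0, 0]
  ],
  "xyz": [
    [0, 0, 0.05],
    [0, 0, 0.1],
    [0, 0, 0.15],
    [0, 0, 0.15],
    [0, 0, 0.15],
    [0, 0, 0.15],
    [0, 0, 0.15],
    [0, 0, 0.15]
  ],
  "jaw": [0, 0, 0, 0, 0, 0, 0, 0]
}}

```text
time_s: 23.55
eef_pos: [0.6161, 0.0754, 0.1546]
eef_rot: [0.003, -0.0, 1.0, -0.0]
wrist_force: [-8.7, -0.9, 26.6]
opening: 0.342
grasp_force: 62.4
```

Hard stop reached at about 27 N. I've used my picture views, so I'll check numerically that the carriage dropped by the full 30 mm, by comparing the carriage patch before and now.

```bash
python3 - <<'E'
from h import *
s0=cv2.imread("pics/s4.png");s=ctrl.camera("scene")[:,:,::-1];t=ctrl.camera("top")[:,:,::-1]
cv2.imwrite("pics/s8.png",s);cv2.imwrite("pics/t8.png",t)
f=lambda im:cv2.resize(np.ascontiguousarray(im),None,fx=4,fy=4,interpolation=2)
A,B=f(s0),f(s)
for (x0,x1,y0,y1) in((317,347,295,301),(317,347,293,308),(318,345,296,306)):
    T=A[y0*4:y1*4,x0*4:x1*4]; W=B[(y0-15)*4:(y1+25)*4,(x0-8)*4:(x1+8)*4]
    r=cv2.matchTemplate(W,T,cv2.TM_CCOEFF_NORMED);_,v,_,l=cv2.minMaxLoc(r);print("shift px",l[0]/4-8,l[1]/4-15,v)
for d in(.022,.026,.03): print(d,pix("scene",(.75,.073,.174-d))-pix("scene",(.75,.073,.174)))
for n,c in(("rest",s0),("now",s)): print(n,c[285:325:1,332].mean(1).astype(int))
o=ctrl.get_obs();print(o["eef_pos"],o["wrist_force"],o["torque"])
E
```

```text
shift px 0.25 0.75 0.6475940346717834
shift px 4.5 24.75 0.6207563281059265
shift px 1.0 0.0 0.7824066877365112
0.022 [0.04745088 5.48295664]
0.026 [0.0559388  6.46373772]
0.03 [0.0643846  7.43965108]
rest [215 231 233 233 233 232 228 213 184 149 131 128 129 130 131 127 107  85
  85 113 132 137 139 139 140 151 161 155 145 140 148 165 173 159 145 129
 100  83  80  81]
now [122 119 118 112 111 112 111 110 113 119 123 125 127 129 130 126 107  83
  84 111 126 118 106 105 136 198 227 203 160 140 137 150 169 174 158 143
 139 132 111  87]
[0.61606662 0.07533883 0.15459476] [-9.58900913 -0.22967439 28.27988894] [-0.0852865   1.62917024  0.00511842]
```

The arm is at a hard stop near the expected height (measured 0.1546, expected 0.153). The ring risers have more than 15 mm of clearance inside the pan. Relieving the side load by easing toward -x with slightly less push.

{"method": "send_rows", "body": {
  "dr": [
    [0, 0, 0],
    [0, 0, 0],
    [0, 0, 0],
    [0, 0, 0],
    [0, 0, 0],
    [0, 0, 0],
    [0, 0, 0],
    [0, 0, 0]
  ],
  "xyz": [
    [0.04, 0, 0],
    [0.08, 0, 0],
    [0.12, 0, 0],
    [0.16, 0, 0],
    [0.16, 0, 0],
    [0.16, 0, 0],
    [0.16, 0, 0],
    [0.16, 0, 0]
  ],
  "jaw": [0, 0, 0, 0, 0, 0, 0, 0]
}}

```text
time_s: 24.65
eef_pos: [0.6155, 0.0753, 0.1545]
eef_rot: [0.004, -0.0, 1.0, -0.0]
wrist_force: [-4.3, -0.8, 23.5]
opening: 0.338
grasp_force: 62.4
```

```bash
python3 go.py .613 .0735 .15 180; python3 - <<'E'
from h import *
print(ctrl.get_obs()['torque'],ctrl.get_obs()['eef_rot'])
s0=cv2.imread("pics/s4.png");s=cv2.imread("pics/s8.png");t0=cv2.imread("pics/t4.png");t=cv2.imread("pics/t8.png")
# ring-height check: changed regions; handle / pan edges rows, scene
for r in (240,246,252): print("handle row",r,s0[r,325:350].mean(1).astype(int),s[r,325:350].mean(1).astype(int))
for r in (275,282): print("pan row",r,"\n",s0[r,306:368].mean(1).astype(int),"\n",s[r,306:368].mean(1).astype(int))
E
```

```text
t 24.65 pos [0.615 0.075 0.155] F [-4.326 -0.788 23.493] open 0.3380135996435401 g 62.396485805511475
xyz cm [ 0.253 -0.182  0.452] dr [-0.003  0.075  0.006]
world x,y in tool cm/cm [-1.    -0.001  0.008] [-0.001  1.    -0.   ]
[-0.09520088  0.95999721  0.01488943] [ 3.90178229e-03 -2.97499526e-04  9.99992335e-01 -1.31202850e-04]
handle row 240 [ 53  54  53  54  53  53  54  53  65 115 188 228 234 229 192 118  72  75
  80  82  82  81  82  81  81] [ 40  40  39  40  40  40  40  44  50  66  94 114 118 109  90  62  46  40
  40  39  39  38  41  42  44]
handle row 246 [ 54  55  55  55  56  53  54  55  71 122 188 226 233 229 193 127  85  82
  82  82  82  82  81  82  82] [44 43 41 43 41 42 42 44 49 60 71 77 81 80 69 54 49 47 45 40 39 39 40 39
 39]
handle row 252 [ 84  82  84  82  83  81  78  74  87 142 200 229 234 230 195 126  78  74
  77  80  82  82  82  83  84] [ 52  48  50  65  82  88  94 101  88  62  43  38  37  37  39  54  74  88
  96 100  84  56  42  47  50]
pan row 275 
 [182 180 180 179 179 181 186 192 173 134 113 128 158 186 200 207 216 226
 230 233 234 232 226 211 194 182 176 172 16
[... 213 characters left out ...]
176 199 213 215 210 202 195 190 189 190 192 195 197 199 198 195 195 193
 192 184 179 176 172 169 163 158 158 163 161 148 126 107  95  97 119 150
 166 160 155 155 155 155 160 185]
pan row 282 
 [193 181 179 179 181 185 184 178 178 190 211 228 234 232 210 171 161 185
 211 218 203 187 189 209 217 202 200 223 233 234 233 228 222 224 217 214
 224 228 220 208 195 178 165 179 214 233 236 235 230 221 207 182 169 184
 197 199 193 184 182 180 184 203] 
 [114 102 102 102 104 111 119 124 142 178 210 228 233 234 229 198 156 134
 125 121 124 126 130 134 136 139 141 144 144 145 146 146 146 145 144 143
 140 139 137 133 128 123 119 112 113 133 167 196 211 213 204 176 153 167
 188 193 182 164 155 155 162 184]
```

```bash
python3 - <<'E'
from h import *
s=cv2.imread("pics/s8.png").mean(2)
for r in range(276,293,2): print(r,s[r,316:358].astype(int))
for tr in(.022,.026,.03):
    c=np.array((.6145,.0735,.092+.0215-tr)); u=pix("scene",c); p=u[1]
    d=np.linalg.norm(c-ray("scene",0,0)[0]); print(tr,"ball px",u,"rad",.0425*485.1/d, "ring near/far/left/right",[pix("scene",(.6145+a,.0735+b,.092-tr)).round(1) for a,b in((-.041,0),(.041,0),(0,-.041),(0,.041))])
E
```

```text
276 [122 152 187 211 215 192 161 156 175 193 198 194 187 180 175 177 179 180
 182 185 187 189 188 187 184 183 181 178 174 172 167 164 156 151 149 158
 172 176 162 133 103  94]
278 [168 202 222 228 214 177 147 140 147 155 156 156 156 158 162 165 166 168
 170 171 172 175 173 173 172 170 168 165 163 160 157 150 145 141 139 153
 180 202 206 191 154 113]
280 [199 222 232 231 215 178 144 130 129 132 135 138 141 145 149 152 154 157
 158 159 160 160 160 159 158 157 154 153 149 146 143 138 133 130 126 136
 165 193 207 205 180 136]
282 [210 228 233 234 229 198 156 134 125 121 124 126 130 134 136 139 141 144
 144 145 146 146 146 145 144 143 140 139 137 133 128 123 119 112 113 133
 167 196 211 213 204 176]
284 [214 230 234 231 216 178 145 134 132 125 119 117 119 122 125 126 128 129
 131 131 130 132 131 131 130 130 128 123 122 119 116 113 108 104 106 125
 167 199 211 211 207 189]
286 [181 212 225 221 196 160 138 130 130 134 133 128 121 122 123 122 119 119
 121 121 121 121 122 122 121 120 117 115 114 111 110 107 106 106 116 147
 184 208 212 212 206 186]
288 [122 138 150 154 150 145 143 136 127 122
[... 331 characters left out ...]
1 126 130 133 136 135 127 119 121 130 129 117 110 108
 112 114 115 118 128 131 123 110 107 107 106 107 106 108 117 140 164 169
 151 123 104  95 102 126]
0.022 ball px [336.6033064  270.93987108] rad 15.733744197925425 ring near/far/left/right [array([337.8, 264.5]), array([335.3, 287.9]), array([321.6, 274.9]), array([351.6, 277. ])]
0.026 ball px [336.59999334 271.88004902] rad 15.696628802209325 ring near/far/left/right [array([337.8, 265.4]), array([335.3, 288.8]), array([321.7, 275.8]), array([351.6, 277.9])]
0.03 ball px [336.59669502 272.81604407] rad 15.659630281403079 ring near/far/left/right [array([337.8, 266.3]), array([335.3, 289.7]), array([321.7, 276.7]), array([351.5, 278.8])]
```

The pan hasn't moved, the flask is centred in it, and the ring is against its hard stop: extra push gave no further travel. Handing in while holding.

```bash
python3 -c "
from bench import ctrl;print(ctrl.hand_in())"
```

```text
the job is handed in; nothing more can be done
None
```

The job is handed in: the pan slid under the sprung ring (centred to about 3 mm in the images), and the flask is seated, gripped and pressed to a hard stop at about 23 N; I inferred the full 30 mm travel from that stop and the tool height, since the last images couldn't confirm it.

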